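# Clamp the tray tube with a U-bolt

### The job

Take the U-bolt with the blue grip off its grey parking block and clamp the tray's tube in the bench bracket with it: set it astride the tube, pass both legs through the two holes of the cross plate under the tube, and push it down past the stiff shoes until its crown sits fully home on the tube, then let go. The cross plate has been shifted along the tube to an unknown setting, so feel for the holes lightly and never force the U-bolt (keep a light touch, always well below 60 N), and leave the other things on the worktop where they are.

Things in the scene. Friction and masses are not known exactly. Their poses are not given: they have to be found in the camera images.
- u_bolt: U-bolt of 8 mm steel bar, legs down, blue grip on its crown. Origin: midway between the legs on the crown's underside; z up, x from leg to leg, y through the loop (along the tube once fitted). Legs: centres x = +-24 mm, round tips 66 mm below the origin; 40 mm clear inside. 0.12 to 0.2 kg. Hangs loosely on the parking block with a few mm of play.
- u_bolt_grip (a point): Pinch point on the U-bolt's blue grip, 33 mm above the U-bolt's origin. The grip is an upright block 18 mm (x) by 14 mm (y), from 0 to 47 mm above the origin (its lowest 10 mm is a foot 30 mm (x) by 24 mm (y)): pinch across the 14 mm, fingers closing along y.
- parking_block: Fixed grey plastic block; its ridge (27 mm wide in x, 36 mm long in y), top 80 mm above the worktop, carries the U-bolt's crown, legs hanging either side. Origin: underside centre, z up. Base plate 90x70x8 mm. Raise the U-bolt 68 mm or more to clear it.
- bracket: Fixed grey bench bracket, base 120x124 mm. Origin: underside centre, z up. Steel tube of 32 mm diameter along its y at x = 0, axis 68 mm above the origin, from y = -82 to +82 mm; a tray 90x80 mm (rim 76 mm high) is fixed to its +y end, to y = 162 mm. End cheeks at y = +-50 mm (10 mm thick) reach 78 mm high; side rails at x = +-46 mm reach 50 mm.
- tube_top (a point): Point on the top of the bracket's tube, 84 mm straight above the bracket's origin. The U-bolt is fully home when its crown's underside rests on the tube, its origin then level with this point (84 mm above the bracket's underside). Sprung shoes below the plate grip the legs from outside: once the tips are some 18 mm below the plate's top, pushing on takes about 4 to 12 N; the U-bolt stays where it is left.
- plate_level (a point): Bracket's mid point at the height of the cross plate's top (52 mm above the origin; NOT on the holes). Aluminium plate 82 (x) x 56 (y) x 18 mm, two through holes at x = +-24 mm, 11 (x) by 10 mm (y), 1 mm chamfer. Both holes share one y, anywhere in -12 to +12 mm, bolted tight, new each time. Legs resting on the plate put the U-bolt's origin 66 mm above this point.
- sample_cup_0: Bystander, leave alone: clear sample cup with a coloured screw lid, 60x60x64 mm; origin at the centre of its underside.
- amber_bottle: Bystander, leave alone: brown bottle with white cap, 45x46x93 mm; origin at the centre of its underside.
- carton_calmex: Bystander, leave alone: small white and blue carton, 32x85x48 mm; origin at the centre of its underside.
There are look-alikes about, which are no part of the job. There is more than one size of the u_bolt; the job needs the smallest.

How it is judged:
By the outcome, as a careful person would: the job done as asked, in the order asked, and still so for the second after the job is handed in, with the robot touching nothing.
It also fails if it takes over 58 s, if anything falls off the work surface, if the arm or the gripper's body presses on something with over 40 N, if the wrist force passes 120 N, or if a joint passes its speed limit or range.

### The arm

A 7-joint arm with a two-finger parallel gripper is mounted at the origin on a cart in front of the work surface, level with it; the furniture and walls round the work are solid. World frame = base frame: x ahead of the robot, y to its left, z up, the work surface at z = 0. Lengths are in m, angles in rad, forces in N, time in s.
With the tool pointing down it reaches from about 0.425 to 0.875 m from the base axis. Payload 4.7 kg.
Tool frame: the origin (TCP) lies on the mounting face of the last link; the fingertips stand 182 mm ahead of it and the grasp point (between the pads) lies 164 mm ahead of it; x points along the fingers, y is the direction in which the jaws open and shut, and the axes are right-handed (so a half turn about x gives the same grasp; the last joint's range is limited). The gripper opens to 87 mm and grips with 3 to 60 N. Pads are 19 mm wide; open, the fingers measure 117 mm over their backs; the gripper's body (75 mm by 190 mm) begins 51 mm behind the grasp point.
Start: joints at [0.014, 0.321, -0.07, 1.45, 0.023, 1.371, -0.057], TCP at [0.65, -0, 0.405] pointing down, gripper open.
Joint ranges: [-2.86, 2.86], [-0.3, 2.09], [-1.38, 1.24], [0.06, 2.45], [-1.56, 4.7], [0.09, 2.05], [-2.69, 2.69]. Speed limits (rad/s): [2.57, 2.57, 3.14, 3.14, 3.14, 3.14, 3.14].

### API

Orientations are given as a rotation vector (axis times angle).
In Python, from bench import monitor, get_image, ctrl gives the robot as it stands.
- The arm moves only by the shell command python3 -m creep 'ROWS' [FORCE]. ROWS is JSON, a list of rows, each a list of 7 numbers: the shift along the tool's x, y, z in mm, then the turn, a rotation vector about the tool's x, y, z in rad, then the finger opening in mm, from 0 to 87. A call has 1 to 5 rows; each row shifts and turns the commanded pose from where the row before left it, along the tool's axes as they then stand; what a row does not reach is not made up. A row lasts 1/10 s, in which the tool goes at most 50 mm and 8.59 degrees, less where a joint would pass 70% of its speed; a pose out of reach is approached as far as the arm can. A call is refused whole if a number of a shift passes 50 or a number of a turn 0.15, either way. A call with a gripper value outside its range is refused whole. The fingers move at their own pace and stop on an object; FORCE is the grip in N (left out, the last holds). Time passes only in rows, so rows that do not move let the fingers close. It gives the time, the measured TCP pose, the force and the opening at its end, in the units of the state.
- monitor.get_state(): the state, without advancing time (a new reading comes with each control period).
- get_image(name): name is "scene" or "side" or "wrist"; returns a dict with "img" (480x640x3 uint8, red, green, blue), "mtx" (3x3 intrinsics, pixels), "D" ([k1, k2, p1, p2, k3] as OpenCV has them; the pictures are not rectified), "view" (4x4, takes a point from world to camera coordinates). Camera axes: x right, y up, looking along -z (the intrinsics and any distortion apply to the point x, -y, -z); pixel columns grow to the right and rows downward; lengths in m; the calibration is good to about 2 mm. A picture is of the moment at which its call begins. There is no depth.
- ctrl.close_job(): hands the job in, once; it reports no verdict.
The state is a dict: "time": time; "joint_positions": joint angles; "qd": joint speeds; "joint_torque": joint torques, N m; "position": TCP position; "tool_rot": TCP orientation; "ft_force": force on the tool from outside, world axes, zero at the start; "torque": the same for the moment, N m; "grip_width": opening from 0.0 (shut) to 1.0 (fully open).
Only numpy, scipy, OpenCV 4.12 (cv2) and the standard library are available. Lean on these libraries where they do the work, as an engineer would, in place of code of your own. Each camera call takes 0.05 s, during which the arm holds its last target.

## Working session

There is one attempt and no reset: what is moved stays moved. The work goes in short steps, Python scripts to look and compute and a shell command to move; the robot and the scene stay as the last step left them, time stands still between calls to the robot, and variables do not carry over. Pictures are saved under pics/ and viewed, and the job is handed in when it is done.

```bash
ls; mkdir -p pics; python3 - <<'E'
from bench import monitor,get_image
import cv2
s=monitor.get_state(); print({k:s[k] for k in ('time','position','tool_rot','ft_force','grip_width')})
for n in("scene","side","wrist"):
    d=get_image(n); cv2.imwrite(f"pics/{n}0.png",d["img"][:,:,::-1]); print(n,d["mtx"].round(1).tolist(),d["D"],d["view"].round(3).tolist())
E
```

```text
pics
{'time': 0.0, 'position': array([ 6.49791509e-01, -4.95925890e-05,  4.03643102e-01]), 'tool_rot': array([ 1.20816804,  1.2105532 , -1.21065682]), 'ft_force': array([ 0.07966256,  0.30838179, -0.19285666]), 'grip_width': 1.0035060517001053}
scene [[565.3, 0.0, 328.3], [0.0, 565.3, 239.2], [0.0, 0.0, 1.0]] [-0.04076123  0.          0.          0.          0.        ] [[-0.861, -0.508, -0.004, 0.462], [0.238, -0.412, 0.88, -0.245], [-0.449, 0.757, 0.476, -0.87], [0.0, 0.0, 0.0, 1.0]]
side [[511.4, 0.0, 321.4], [0.0, 511.4, 228.4], [0.0, 0.0, 1.0]] [0.02545348 0.         0.         0.         0.        ] [[-0.997, 0.075, -0.004, 0.581], [-0.052, -0.656, 0.753, -0.073], [0.054, 0.751, 0.658, -1.271], [0.0, 0.0, 0.0, 1.0]]
wrist [[353.2, 0.0, 321.8], [0.0, 353.2, 241.7], [0.0, 0.0, 1.0]] [-0.01286376  0.          0.          0.          0.        ] [[1.0, -0.001, -0.002, -0.648], [0.001, 0.969, -0.248, 0.029], [0.002, 0.248, 0.969, -0.39], [0.0, 0.0, 0.0, 1.0]]
```

View pics/scene0.png

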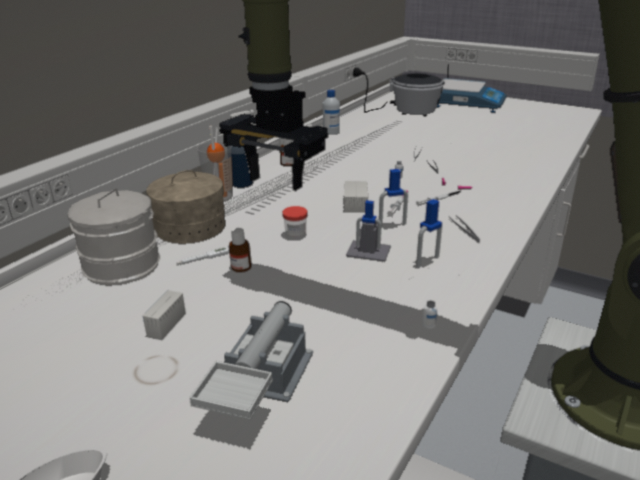

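View pics/side0.png

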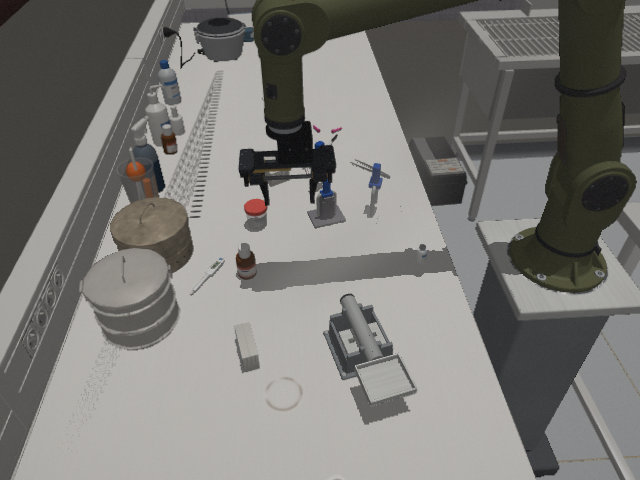

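View pics/wrist0.png

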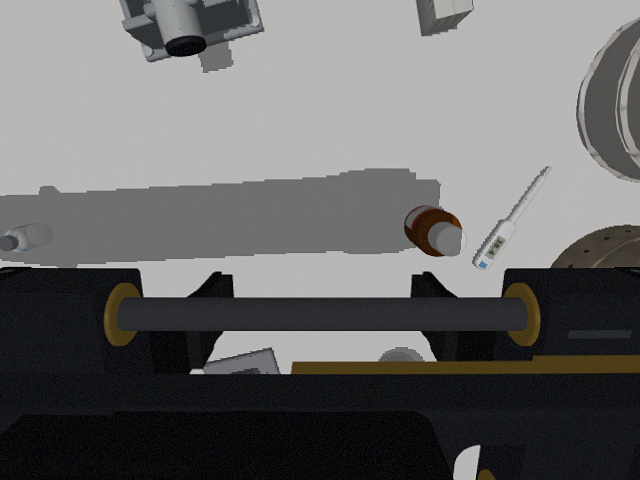

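```bash
cat > h.py <<'E'
import numpy as np,cv2
from bench import monitor,get_image
from scipy.spatial.transform import Rotation as R
def cam(n,save=None):
    d=get_image(n); d["img"]=d["img"].copy()
    if save: cv2.imwrite(f"pics/{save}.png",d["img"][:,:,::-1])
    return d
def ray(d,uv):
    p=cv2.undistortPoints(np.array([[uv]],float),d["mtx"],np.array(d["D"]))[0,0]
    V=d["view"];v=V[:3,:3].T@np.array([p[0],-p[1],-1.]);c=-V[:3,:3].T@V[:3,3]
    return c,v/np.linalg.norm(v)
def onz(d,uv,z):
    c,v=ray(d,uv);return c+v*(z-c[2])/v[2]
def tri(pairs):
    A=np.zeros((3,3));b=np.zeros(3);L=[]
    for d,uv in pairs:
        c,v=ray(d,uv);P=np.eye(3)-np.outer(v,v);A+=P;b+=P@c;L.append((P,c))
    x=np.linalg.solve(A,b);return x,[np.linalg.norm(P@(x-c)) for P,c in L]
def proj(d,X):
    X=np.atleast_2d(X);q=(d["view"][:3,:3]@X.T).T+d["view"][:3,3];q=q*[1,-1,-1]
    return cv2.projectPoints(q,np.zeros(3),np.zeros(3),d["mtx"],np.array(d["D"]))[0][:,0]
def crop(d,x0,y0,x1,y1,k,name):
    cv2.imwrite(f"pics/{name}.png",cv2.resize(d["img"][y0:y1,x0:x1,::-1],None,fx=k,fy=k,interpolation=cv2.INTER_CUBIC))
def st():
    s=monitor.get_state();print("t %.2f"%s["time"],"pos",s["position"].round(4),"F",s["ft_force"].round(1),"M",s["torque"].round(2),"g",round(s["grip_width"]*87,1));Rm=R.from_rotvec(s["tool_rot"]).as_matrix();return s,Rm
E
python3 - <<'E'
from h import *
s,Rm=st();print(Rm.round(3))
a=cam("scene");b=cam("side")
crop(a,340,150,480,270,5,"sc_u");crop(b,290,130,410,230,6,"si_u")
crop(a,185,290,325,430,4,"sc_b");crop(b,310,280,430,410,4,"si_b")
for d,n in((a,"scene"),(b,"side")):
    h=cv2.cvtColor(d["img"],cv2.COLOR_RGB2HSV);m=cv2.inRange(h,(108,150,40),(128,255,255))
    _,_,S,C=cv2.connectedComponentsWithStats(m);print(n,[(S[i].tolist(),C[i].round(1).tolist()) for i in range(1,len(S)) if S[i,4]>15])
E
```

```text
t 0.15 pos [ 0.6498 -0.      0.4039] F [0.6 0.  0.7] M [-0.   -0.02  0.02] g 87.1
[[-0.001  1.     0.   ]
 [-0.     0.    -1.   ]
 [-1.    -0.001  0.   ]]
scene [([328, 91, 6, 6, 20], [330.0, 92.6]), ([386, 169, 17, 26, 256], [394.4, 183.1]), ([362, 201, 13, 22, 165], [368.6, 213.0]), ([421, 200, 20, 31, 328], [431.6, 215.6])]
side [([160, 60, 7, 6, 24], [162.9, 62.4]), ([315, 141, 9, 8, 39], [318.3, 144.1]), ([320, 179, 13, 18, 118], [325.9, 189.1])]
```

View pics/sc_u.png

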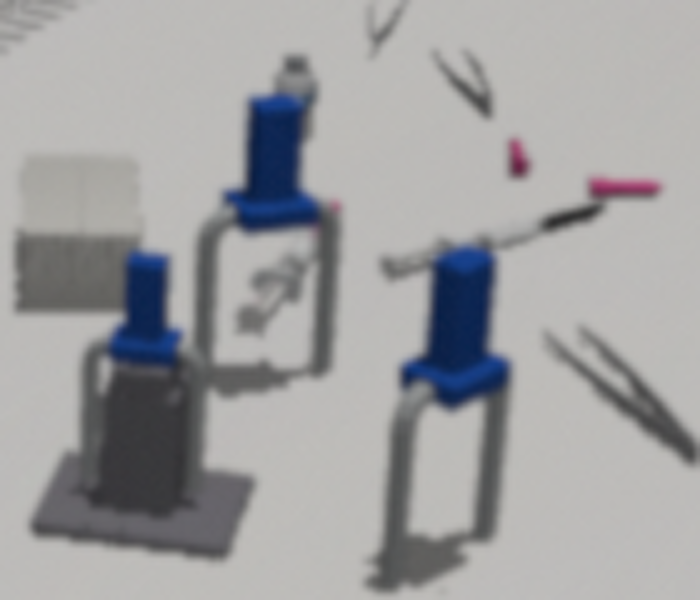

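View pics/si_u.png

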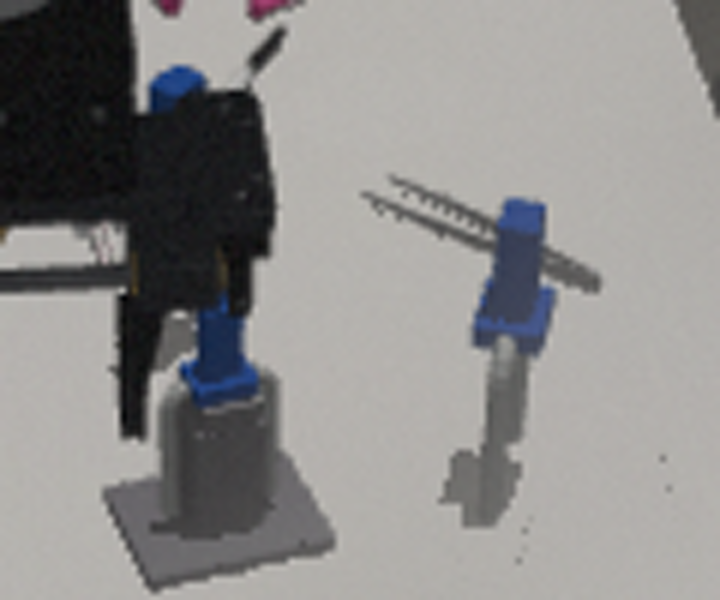

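View pics/sc_b.png

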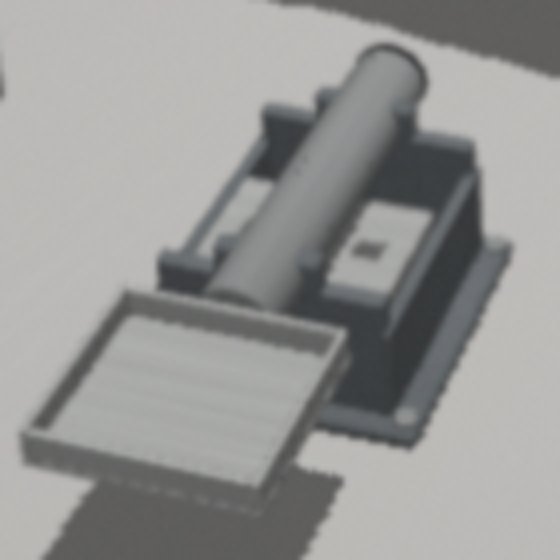

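View pics/si_b.png

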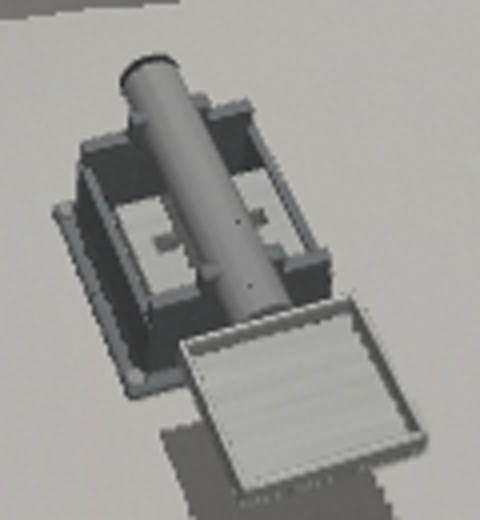

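The crops show three blue-gripped U-bolts in the scene view. The one at (369,213) is the smallest and hangs on the grey parking block. The ones at (394,183) and (432,216) are larger and stand free. I choose (369,213). The bracket is visible, with both plate holes showing at about (352,340) and (375,334) in the side view.

```bash
python3 - <<'E'
from h import *
a=cam("scene");b=cam("side")
# holes
h1=onz(b,(351.8,340.5),.052);h2=onz(b,(374.8,333.8),.052);h3=onz(a,(277.5,352),.052)
print("holes",h1.round(4),h2.round(4),h3.round(4),np.linalg.norm(h1-h2))
# grip top centre: scene crop (148,260)/5+(340,150); base plate corners scene z=.008
print("griptop sc",onz(a,(340+148/5,150+260/5),.127).round(4))
print("grip foot front edges", tri([(a,(340+147/5,150+345/5)),(b,(290+222/6,130+390/6))]))
for n,d,ps in(("sc",a,[(33,525),(72,455),(253,485),(225,555)]),):
    P=[onz(d,(340+x/5,150+y/5),.008) for x,y in ps];print(n,np.round(P,4).tolist(),np.mean(P,0))
P=[onz(b,(290+x/6,130+y/6),.008) for x,y in [(105,492),(152,588),(335,542),(290,460)]];print(np.round(P,4).tolist(),np.mean(P,0))
# bracket base corners side, far tube end etc
P=[onz(b,(310+x/4,280+y/4),.076) for x,y in [(352,298),(428,440),(245,490),(183,345)]];print("tray",np.round(P,4).tolist(),np.mean(P,0))
P=[onz(a,(185+x/4,290+y/4),.076) for x,y in [(125,292),(350,335),(262,490),(22,437)]];print("tray",np.round(P,4).tolist(),np.mean(P,0))
E
```

```text
holes [0.5398 0.2463 0.052 ] [0.4915 0.2335 0.052 ] [0.4913 0.2331 0.052 ] 0.04994156249646124
griptop sc [ 0.5496 -0.1978  0.127 ]
grip foot front edges (array([ 0.55139383, -0.19941337,  0.08227634]), [np.float64(0.0033065924473372923), np.float64(0.0033065924473375035)])
sc [[0.5813, -0.1563, 0.008], [0.5969, -0.2218, 0.008], [0.5127, -0.2377, 0.008], [0.4969, -0.1752, 0.008]] [ 0.5469336  -0.19775584  0.008     ]
[[0.6038, -0.2193, 0.008], [0.5869, -0.1511, 0.008], [0.5033, -0.1758, 0.008], [0.5175, -0.2357, 0.008]] [ 0.55284539 -0.19548195  0.008     ]
tray [[0.4596, 0.3025, 0.076], [0.4401, 0.3788, 0.076], [0.5247, 0.3967, 0.076], [0.5424, 0.322, 0.076]] [0.49170355 0.34998049 0.076     ]
tray [[0.5373, 0.3227, 0.076], [0.4522, 0.2995, 0.076], [0.4336, 0.3758, 0.076], [0.5189, 0.3981, 0.076]] [0.4854966  0.34902741 0.076     ]
```

```bash
python3 - <<'E'
from h import *
a=cam("scene");b=cam("side")
# big U-bolts: leg tips ground
for p in [(432,540),(0,0)]: pass
for n,ps in(("A",[(205,380),(320,370)]),("B",[(385,580),(485,535)])):
    print(n,[onz(a,(340+x/5,150+y/5),0).round(3) for x,y in ps])
for n,x,y in (("A top",275,103),("B top",465,258)):
    print(n,[onz(a,(340+x/5,150+y/5),z).round(3) for z in(.12,.15,.18)])
# travel plan to hover: desired TCP
s,Rm=st()
tgt=np.array([.549,-.1975,.404])
yaw=np.deg2rad(-77.3)
print("joints",s["joint_positions"].round(3), (Rm.T@(tgt-s["position"])*1000).round(1))
E
```

```text
A [array([ 0.584, -0.335,  0.   ]), array([ 0.539, -0.374,  0.   ])]
B [array([ 0.433, -0.203,  0.   ]), array([ 0.41 , -0.261,  0.   ])]
A top [array([ 0.586, -0.408,  0.12 ]), array([ 0.555, -0.337,  0.15 ]), array([ 0.525, -0.267,  0.18 ])]
B top [array([ 0.438, -0.282,  0.12 ]), array([ 0.416, -0.219,  0.15 ]), array([ 0.395, -0.156,  0.18 ])]
t 0.45 pos [ 0.65   -0.      0.4047] F [-0.6  0.2  0.9] M [-0.   -0.01  0.05] g 87.0
joints [ 0.014  0.321 -0.07   1.451  0.023  1.371 -0.057] [   0.7 -101.   197.5]
```

```bash
python3 -m creep '[[0,-20,40,0,0,0,50],[0,-20,40,0,0,0,50],[0,-20,40,0,0,0,50],[0,-21,40,0,0,0,50],[0,-20,37,0,0,0,50]]' && python3 -m creep '[[0,0,0,0.14,0,0,50],[0,0,0,0.14,0,0,50],[0,0,0,0.14,0,0,50],[0,0,0,0.14,0,0,50],[0,0,0,0.14,0,0,50]]' && python3 -m creep '[[0,0,0,0.14,0,0,50],[0,0,0,0.14,0,0,50],[0,0,0,0.14,0,0,50],[0,0,0,0.14,0,0,50],[0,0,0,0.09,0,0,50]]'
python3 - <<'E'
from h import *
w=cam("wrist","w1");s,Rm=st();print(Rm.round(3),s["joint_positions"].round(2))
E
```

```text
time: 0.95
position: [0.5478, -0.199, 0.4051]
tool_rot: [1.21, 1.208, -1.21]
ft_force: [0.1, 0.3, 0.4]
grip_width: 0.636
time: 1.45
position: [0.549, -0.197, 0.4049]
tool_rot: [1.707, 0.788, -1.707]
ft_force: [-0.4, -0.0, 0.4]
grip_width: 0.573
time: 1.95
position: [0.549, -0.197, 0.4049]
tool_rot: [2.108, 0.228, -2.107]
ft_force: [0.5, 0.3, -0.9]
grip_width: 0.576
t 2.00 pos [ 0.549  -0.197   0.4049] F [-0.4  0.2  0.1] M [-0.02  0.11  0.06] g 50.1
[[ 0.     0.212 -0.977]
 [-0.    -0.977 -0.212]
 [-1.     0.    -0.   ]] [ 0.16  0.18  0.15  1.63 -0.03  1.34 -1.04]
```

View pics/w1.png

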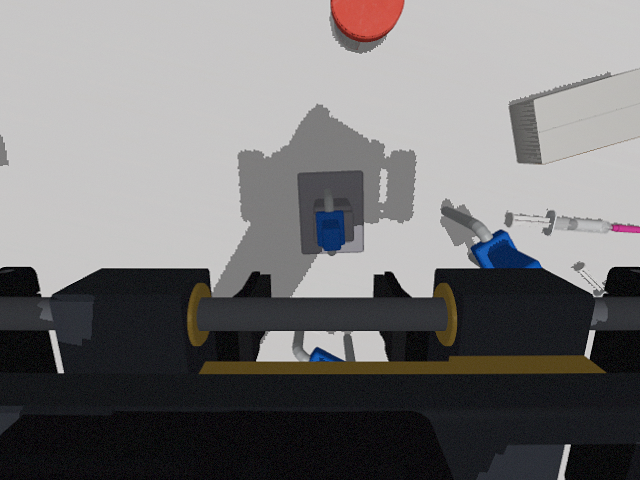

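The wrist view shows the chosen U-bolt's blue grip at about (330,230) on its block, roughly square to the tool. One larger U-bolt is at right (500,250) and one at the bottom (320,350).

```bash
python3 - <<'E'
from h import *
w=cam("wrist");crop(w,280,160,380,265,6,"w1c")
h=cv2.cvtColor(w["img"],cv2.COLOR_RGB2HSV);m=cv2.inRange(h,(105,130,40),(130,255,255));m[265:]=0;m[:,:290]=0;m[:,380:]=0
ys,xs=np.nonzero(m);print(xs.min(),xs.max(),ys.min(),ys.max())
for z in(.09,.127): print(onz(w,(xs.mean(),ys.mean()),z).round(4))
print(proj(w,[[.549,-.1975,.127],[.549,-.1975,.08]]).round(1))
E
```

```text
316 344 210 250
[ 0.5523 -0.2029  0.09  ]
[ 0.5599 -0.2002  0.127 ]
[[323.5 242.6]
 [323.1 229.4]]
```

View pics/w1c.png

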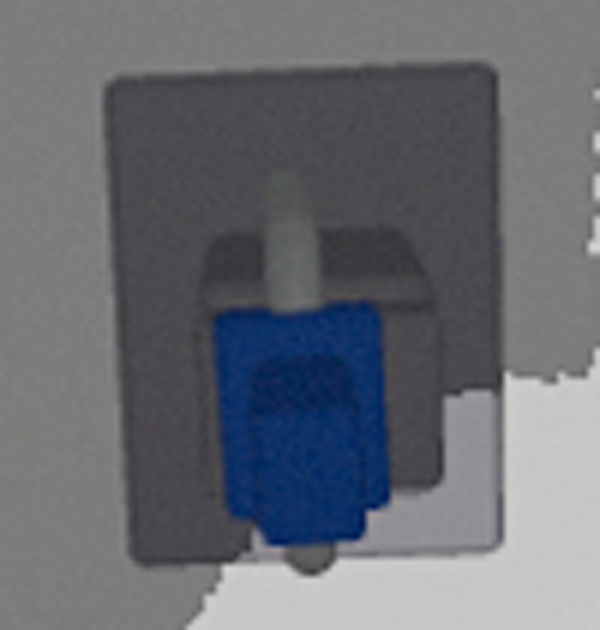

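```bash
python3 - <<'E'
from h import *
w=cam("wrist");s,Rm=st()
f=lambda x,y,z:onz(w,(280+(x+.5)/6-.5,160+(y+.5)/6-.5),z)
def an(p,q): d=p-q;return np.degrees(np.arctan2(d[1],d[0])).round(1),(np.linalg.norm(d)*1e3).round(1)
for n,z,c in(("top",.127,[(248,408),(362,408),(368,538),(262,540)]),("foot",.09,[(213,312),(383,305),(388,505),(228,518)]),("base",.008,[(107,80),(495,65),(502,550),(132,565)])):
    P=[f(x,y,z) for x,y in c];print(n,np.mean(P,0).round(4),an(P[0],P[3]),an(P[1],P[2]),an(P[0],P[1]),an(P[3],P[2]))
E
```

```text
t 2.10 pos [ 0.549  -0.197   0.4049] F [-0.1  0.6 -0.3] M [0.02 0.18 0.02] g 50.1
top [ 0.5534 -0.2025  0.127 ] (np.float64(18.5), np.float64(17.1)) (np.float64(15.9), np.float64(16.8)) (np.float64(102.6), np.float64(14.2)) (np.float64(103.7), np.float64(13.4))
foot [ 0.5535 -0.2025  0.09  ] (np.float64(16.4), np.float64(30.1)) (np.float64(14.9), np.float64(29.1)) (np.float64(105.0), np.float64(23.9)) (np.float64(107.4), np.float64(23.1))
base [ 0.5532 -0.2058  0.008 ] (np.float64(14.6), np.float64(88.5)) (np.float64(15.0), np.float64(88.2)) (np.float64(104.8), np.float64(68.0)) (np.float64(105.0), np.float64(68.6))
```

```bash
python3 -m creep '[[10,6.3,-3.1,-0.054,0,0,50],[30,0,0,0,0,0,50],[30,0,0,0,0,0,50],[30,0,0,0,0,0,50],[20,0,0,0,0,0,50]]' && python3 -m creep '[[8,0,0,0,0,0,50],[0,0,0,0,0,0,50]]'
python3 - <<'E'
from h import *
w=cam("wrist","w2");s,Rm=st();print(Rm.round(3))
b=cam("side");crop(b,290,120,410,230,6,"si2");a=cam("scene");crop(a,310,120,450,270,5,"sc2")
E
```

```text
time: 2.6
position: [0.5528, -0.2022, 0.2825]
tool_rot: [2.071, 0.29, -2.076]
ft_force: [0.1, -0.1, 0.1]
grip_width: 0.577
time: 2.8
position: [0.5531, -0.2024, 0.2758]
tool_rot: [2.072, 0.289, -2.076]
ft_force: [1.1, -0.1, -0.1]
grip_width: 0.575
t 2.85 pos [ 0.5536 -0.2026  0.2771] F [ 0.4  0.2 -0.7] M [ 0.04  0.09 -0.03] g 49.9
[[ 0.     0.272 -0.962]
 [-0.    -0.962 -0.272]
 [-1.     0.    -0.   ]]
```

View pics/sc2.png

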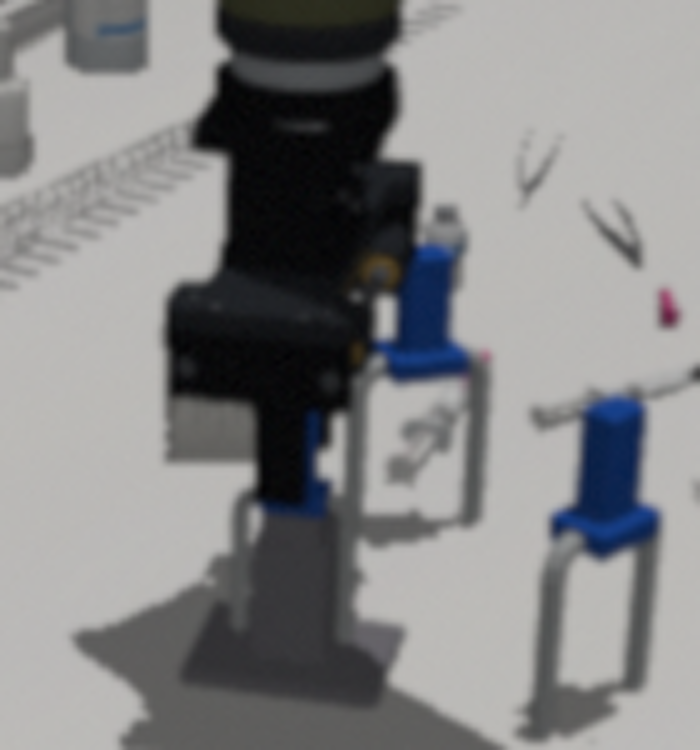

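View pics/w2.png

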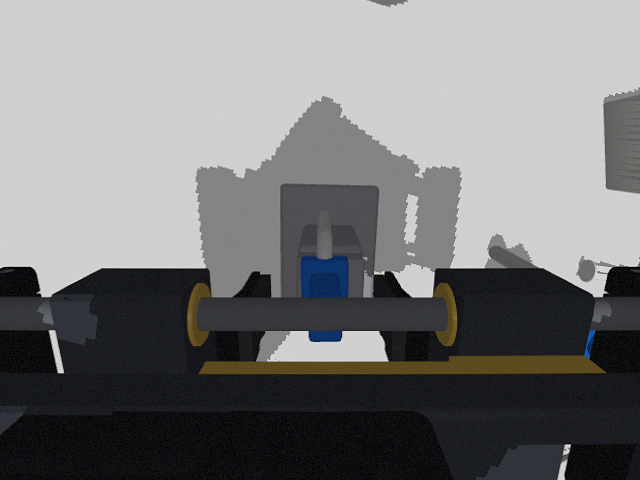

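The grip at (325,300) sits centred between the fingers in the wrist view, and the fingertips stop just above the foot in the scene crop. Closing.

```bash
python3 -m creep '[[0,0,0,0,0,0,8],[0,0,0,0,0,0,8],[0,0,0,0,0,0,8],[0,0,0,0,0,0,8],[0,0,0,0,0,0,8]]' 40 && python3 -m creep '[[0,0,0,0,0,0,8],[0,0,0,0,0,0,8]]'
python3 - <<'E'
from h import *
s,Rm=st()
E
```

```text
time: 3.45
position: [0.5534, -0.2025, 0.2769]
tool_rot: [2.074, 0.287, -2.074]
ft_force: [-0.0, -0.1, -0.4]
grip_width: 0.207
time: 3.65
position: [0.5534, -0.2027, 0.2768]
tool_rot: [2.074, 0.286, -2.074]
ft_force: [0.5, -0.4, 1.1]
grip_width: 0.154
t 3.65 pos [ 0.5534 -0.2027  0.2768] F [ 0.5 -0.4  1.1] M [-0.13 -0.01 -0.01] g 13.4
```

Opening is 13.4 mm, which matches the 14 mm grip. Lifting straight up 100 mm.

```bash
python3 -m creep '[[-4,0,0,0,0,0,8],[-10,0,0,0,0,0,8],[-20,0,0,0,0,0,8],[-20,0,0,0,0,0,8],[-20,0,0,0,0,0,8]]' && python3 -m creep '[[-20,0,0,0,0,0,8],[-15,0,0,0,0,0,8],[0,0,0,0,0,0,8],[0,0,0,0,0,0,8]]'
python3 - <<'E'
from h import *
s,Rm=st();w=cam("wrist","w3");a=cam("scene","s3")
print("bracket travel", (Rm.T@(np.array([.5157,.2399,.386])-s["position"])*1e3).round(1), s["joint_positions"].round(2))
E
```

```text
time: 4.15
position: [0.5533, -0.2024, 0.3521]
tool_rot: [2.075, 0.287, -2.074]
ft_force: [0.1, -0.3, -1.8]
grip_width: 0.157
time: 4.55
position: [0.5533, -0.2024, 0.3856]
tool_rot: [2.074, 0.287, -2.074]
ft_force: [0.5, -0.5, -2.0]
grip_width: 0.158
t 4.55 pos [ 0.5533 -0.2024  0.3856] F [ 0.5 -0.5 -2. ] M [ 0.03  0.13 -0.03] g 13.8
bracket travel [-4.000e-01 -4.359e+02 -8.390e+01] [ 0.17  0.2   0.15  1.64 -0.03  1.3  -0.97]
```

View pics/s3.png

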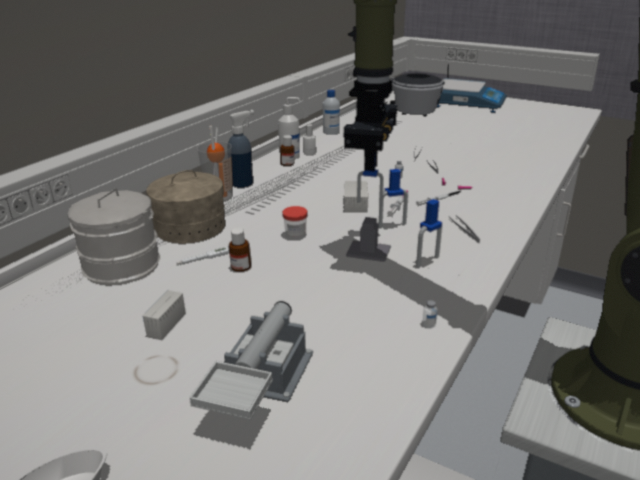

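View pics/w3.png

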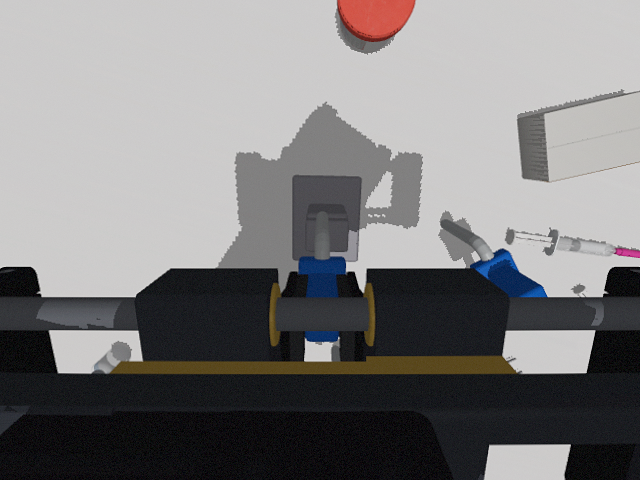

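```bash
python3 -m creep '[[0,-20,-2,0,0,0,8],[0,-40,-5,0,0,0,8],[0,-40,-5,0,0,0,8],[0,-40,-5,0,0,0,8],[0,-40,-5,0,0,0,8]]' && python3 -m creep '[[0,-40,-5,0,0,0,8],[0,-40,-5,0,0,0,8],[0,-40,-5,0,0,0,8],[0,-40,-5,0,0,0,8],[0,-30,-2,0,0,0,8]]' && python3 -m creep '[[0,-16,0,0,0,0,8],[0,0,0,0,0,0,8],[0,0,0,0,0,0,8]]'
python3 - <<'E'
from h import *
s,Rm=st();w=cam("wrist","w4");print(Rm.round(3));crop(w,190,60,450,270,3,"w4c")
E
```

```text
time: 5.15
position: [0.525, -0.0218, 0.3845]
tool_rot: [2.073, 0.287, -2.077]
ft_force: [1.3, 0.4, -2.3]
grip_width: 0.159
time: 5.65
position: [0.4942, 0.1684, 0.3846]
tool_rot: [2.071, 0.29, -2.075]
ft_force: [-0.3, 0.4, -1.5]
grip_width: 0.159
time: 5.95
position: [0.4911, 0.1802, 0.3849]
tool_rot: [2.072, 0.285, -2.075]
ft_force: [1.0, -0.0, -1.7]
grip_width: 0.157
t 5.95 pos [0.4911 0.1802 0.3849] F [ 1.  -0.  -1.7] M [ 0.01  0.11 -0.02] g 13.7
[[-0.001  0.271 -0.963]
 [-0.001 -0.963 -0.271]
 [-1.     0.001  0.002]]
```

View pics/w4.png

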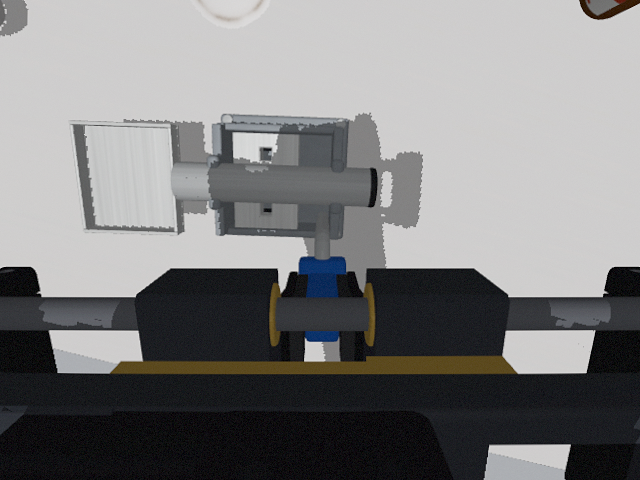

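```bash
python3 - <<'E'
from h import *
w=cam("wrist");crop(w,205,105,385,245,4,"w4c")
E
```

```text
(no output)
```

View pics/w4c.png

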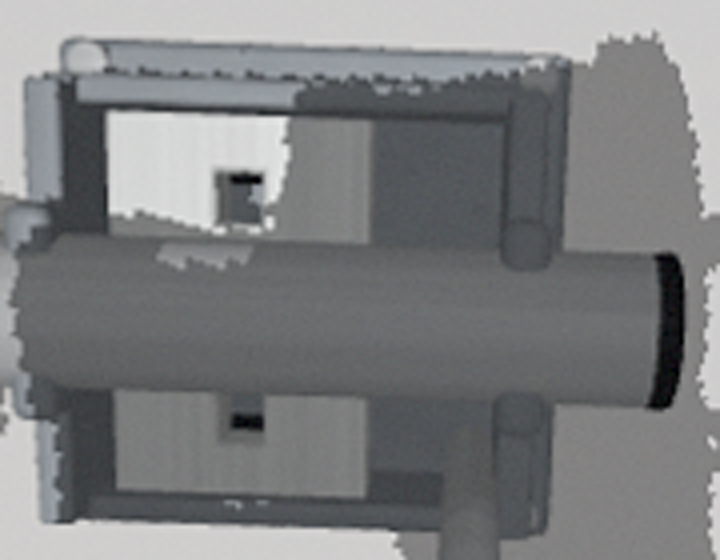

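```bash
python3 - <<'E'
from h import *
w=cam("wrist");s,Rm=st()
f=lambda x,y:(205+(x+.5)/4-.5,105+(y+.5)/4-.5)
A=onz(w,f(239,195),.052);B=onz(w,f(241,413),.052);m=(A+B)/2
d=A-B;print("holes",A.round(4),B.round(4),"mid",m.round(4),"sep",np.linalg.norm(d),"yaw",np.degrees(np.arctan2(d[1],d[0])))
# tube axis: silhouette bisecting ray plane
def axispt(x,y1,y2):
    c,v1=ray(w,f(x,y1));_,v2=ray(w,f(x,y2));v=v1+v2;return c+v*(.068-c[2])/v[2]
T1=axispt(100,235,386);T2=axispt(640,253,408);d=T1-T2
print("tube",T1.round(4),T2.round(4),"yaw",np.degrees(np.arctan2(d[1],d[0]))-90)
u=d[:2]/np.linalg.norm(d[:2]);r=m[:2]-T2[:2];print("mid off tube",(r[0]*u[1]-r[1]*u[0])*1e3)
# plate edges yaw
P=[onz(w,f(*p),.052) for p in[(106,112),(116,488),(374,245),(366,495)]]
for i,j in((0,1),(2,3)):e=P[i]-P[j];print("plate edge yaw",np.degrees(np.arctan2(e[1],e[0])))
# held bolt check: grip foot image & leg tip predicted
o=s["position"]+Rm@np.array([.197,0,0]);
print("origin",o.round(4));zx=-Rm[:,2]
print("legtip proj",proj(w,[o+zx*.024+np.array([0,0,-.066]),o+zx*.024,o]).round(1))
E
```

```text
t 6.10 pos [0.4915 0.1792 0.3854] F [ 1.1  0.2 -1.5] M [-0.04  0.13  0.03] g 13.5
holes [0.5406 0.2447 0.052 ] [0.4946 0.2334 0.052 ] mid [0.5176 0.239  0.052 ] sep 0.047374301216304295 yaw 13.820915748029115
tube [0.5107 0.2649 0.068 ] [0.5369 0.1551 0.068 ] yaw 13.402064645443033
mid off tube 0.7367481881475797
plate edge yaw 13.56195586907793
plate edge yaw 12.733727496083636
origin [0.4915 0.1791 0.1884]
legtip proj [[322.9 214.3]
 [323.6 236.3]
 [323.6 280.1]]
```

```bash
python3 - <<'E'
import cv2
i=cv2.imread("pics/w3.png");cv2.imwrite("pics/w3c.png",cv2.resize(i[195:275,280:370],None,fx=8,fy=7,interpolation=cv2.INTER_CUBIC))
E
```

```text
(no output)
```

View pics/w3c.png

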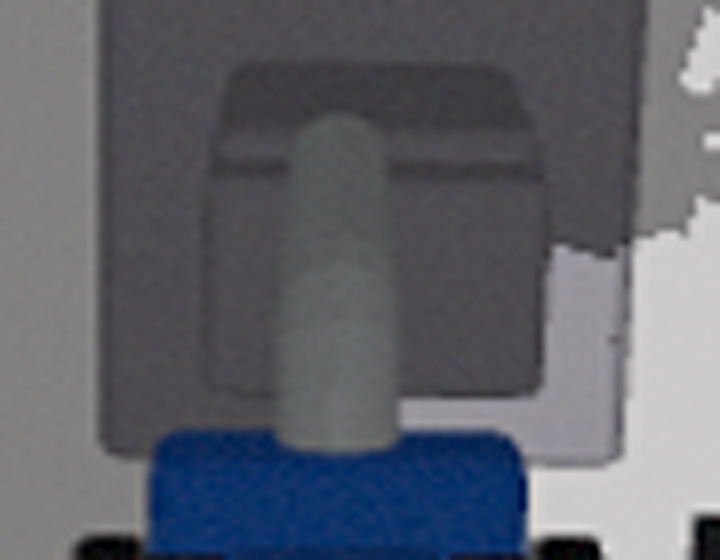

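```bash
python3 -m creep '[[0,0,0,0.038,0,0,8],[0,0,0,0,0,0,8]]'
cat >> h.py <<'E'
def mv(t):
    s,Rm=st();print("yaw",np.degrees(np.arctan2(-Rm[1,2],-Rm[0,2])).round(2));print("tool mm",(Rm.T@(np.array(t)-s["position"])*1e3).round(1))
E
python3 -c "
from h import *
mv([.5181,.2386,.360])"
```

```text
time: 6.3
position: [0.4914, 0.1797, 0.3857]
tool_rot: [2.097, 0.247, -2.097]
ft_force: [0.8, 0.5, -2.0]
grip_width: 0.159
t 6.30 pos [0.4914 0.1797 0.3857] F [ 0.8  0.5 -2. ] M [0.03 0.08 0.06] g 13.9
yaw 13.43
tool mm [ 25.7 -51.1 -39.6]
```

```bash
python3 -m creep '[[0,-17,-13,0,0,0,8],[0,-17,-13,0,0,0,8],[0,-17,-13.6,0,0,0,8],[12,0,0,0,0,0,8],[13.5,0,0,0,0,0,8]]'; python3 -m creep '[[0,0,0,0,0,0,8],[0,0,0,0,0,0,8]]'
python3 - <<'E'
from h import *
mv([.5181,.2386,.360])
w=cam("wrist","w5");crop(w,230,130,400,290,4,"w5c")
b=cam("side");crop(b,310,230,430,370,4,"si5");a=cam("scene");crop(a,200,240,340,390,4,"sc5")
E
```

```text
time: 6.8
position: [0.5178, 0.2394, 0.3596]
tool_rot: [2.096, 0.249, -2.095]
ft_force: [0.6, -0.9, -2.1]
grip_width: 0.159
time: 7.0
position: [0.5174, 0.2385, 0.3594]
tool_rot: [2.094, 0.247, -2.098]
ft_force: [-0.2, -0.4, -0.8]
grip_width: 0.158
t 7.00 pos [0.5174 0.2385 0.3594] F [-0.2 -0.4 -0.8] M [ 0.03  0.07 -0.01] g 13.8
yaw 13.48
tool mm [-0.6  0.1 -0.7]
```

View pics/w5c.png

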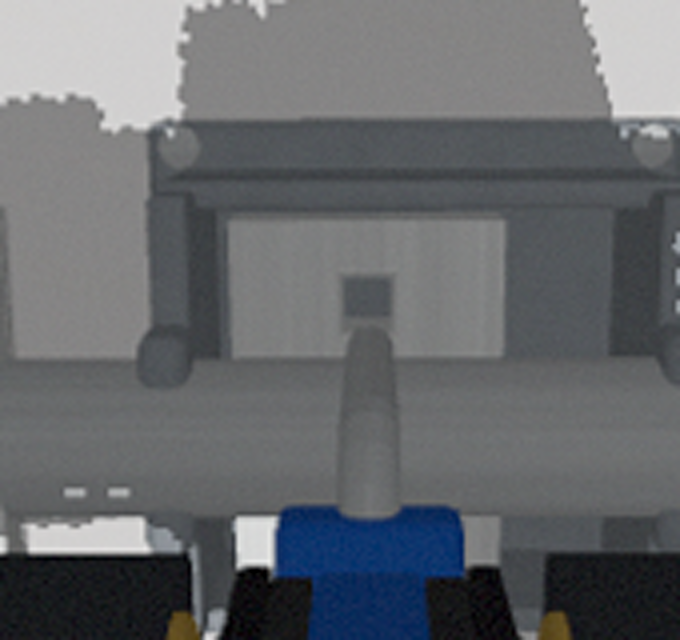

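View pics/si5.png

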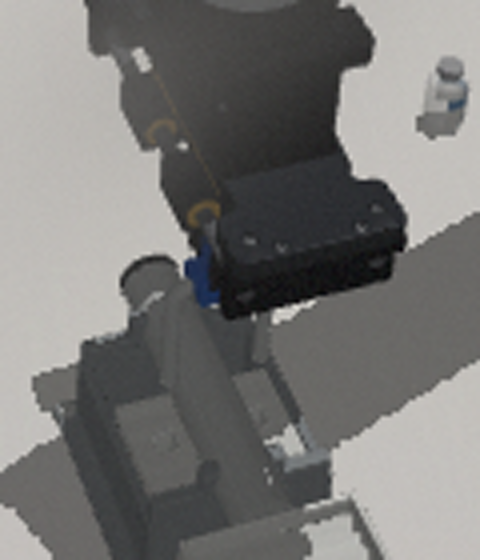

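View pics/sc5.png

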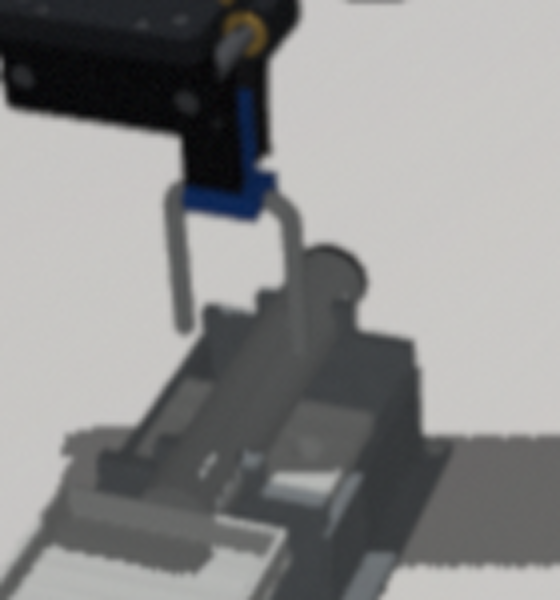

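```bash
python3 - <<'E'
from h import *
w=cam("wrist");s,Rm=st()
f=lambda x,y:(230+(x+.5)/4-.5,130+(y+.5)/4-.5)
xb=-Rm[:,2];yb=-Rm[:,1];o=s["position"]+Rm@[.197,0,0]
def rel(n,p): d=p-o;print(n,"xb %.2f yb %.2f"%(d@xb*1e3,d@yb*1e3))
print(o)
rel("hole",onz(w,f(367.5,304),.052)); 
zt=o[2]-.066
for e in(350,392): rel("tip side",onz(w,f(e,345),zt+.004))
rel("tip outer",onz(w,f(371,326),zt+.004))
for e in(338,401): rel("legtop side",onz(w,f(e,500),o[2]-.0))
rel("foot edges L",onz(w,f(278,520),o[2]+.01));rel("foot edges R",onz(w,f(463,520),o[2]+.01));rel("foot outer",onz(w,f(370,506),o[2]+.01))
# tube silhouettes
for x in (240,600):
  c,v1=ray(w,f(x,358));_,v2=ray(w,f(x,516));v=v1+v2;rel("tube",c+v*(.068-c[2])/v[2])
E
```

```text
t 7.20 pos [0.5177 0.2395 0.361 ] F [ 0.3  0.3 -1.6] M [0.01 0.16 0.01] g 13.8
[0.5179349  0.23956311 0.16398765]
hole xb 23.30 yb 0.81
tip side xb 23.64 yb 3.88
tip side xb 23.63 yb -3.33
tip outer xb 26.93 yb 0.27
legtop side xb 14.14 yb 4.83
legtop side xb 14.13 yb -3.41
foot edges L xb 14.51 yb 12.06
foot edges R xb 14.47 yb -10.85
foot outer xb 16.30 yb 0.67
tube xb -0.94 yb 26.27
tube xb -1.06 yb -45.50
```

Wrist view: the leg tip at about (322,214) lines up with the hole at (322,205) after ray conversion, to within about 0.5 mm in both axes. The legs straddle the tube. Descending in checked steps.

```bash
python3 -m creep '[[6,-0.2,-0.4,0,0,0,8],[6,0,0,0,0,0,8],[6,0,0,0,0,0,8],[6,0,0,0,0,0,8],[6,0,0,0,0,0,8]]';python3 -m creep '[[4,0,0,0,0,0,8],[4,0,0,0,0,0,8],[0,0,0,0,0,0,8]]'
python3 - <<'E'
from h import *
mv([.5177,.239,.315])
w=cam("wrist");crop(w,230,150,400,290,4,"w6c")
a=cam("scene");crop(a,200,240,340,390,4,"sc6")
E
```

```text
time: 7.7
position: [0.5178, 0.2401, 0.3295]
tool_rot: [2.095, 0.249, -2.096]
ft_force: [0.2, 0.5, -2.1]
grip_width: 0.155
time: 8.0
position: [0.5177, 0.24, 0.3216]
tool_rot: [2.095, 0.249, -2.097]
ft_force: [-0.2, -0.2, -2.3]
grip_width: 0.155
t 8.00 pos [0.5177 0.24   0.3216] F [-0.2 -0.2 -2.3] M [0.   0.05 0.02] g 13.5
yaw 13.57
tool mm [6.6 1.  0.3]
```

View pics/w6c.png

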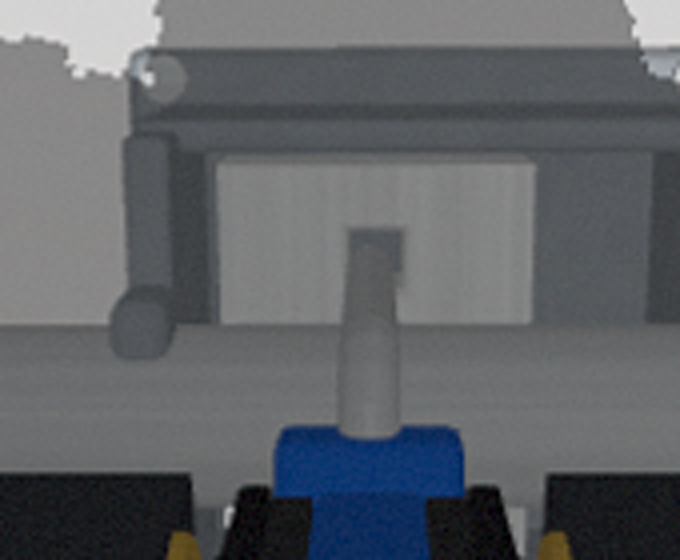

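View pics/sc6.png

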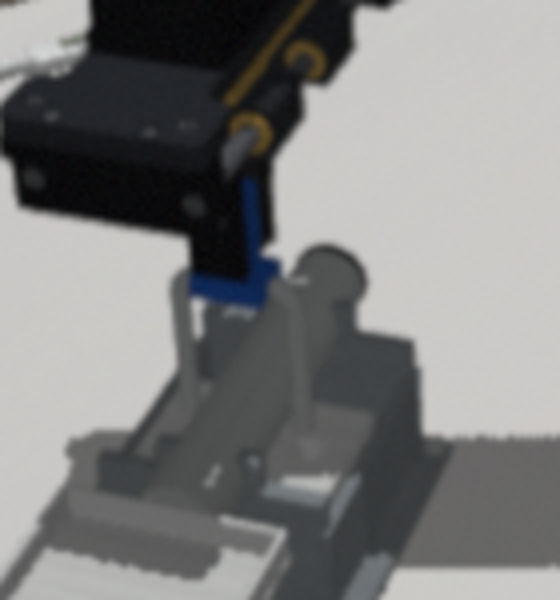

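The tip (crop x≈370) sits about 1 mm toward the tray of the hole centre (crop x≈376). Correcting tool y by +1 mm, then feeling down.

```bash
python3 -m creep '[[0,1.1,0,0,0,0,8],[0,0,0,0,0,0,8]]'; python3 -m creep '[[2,0,0,0,0,0,8],[2,0,0,0,0,0,8],[0,0,0,0,0,0,8]]'
python3 - <<'E'
from h import *
mv([.5177,.239,.315])
w=cam("wrist");crop(w,230,150,400,290,4,"w7c")
E
```

```text
time: 8.3
position: [0.5183, 0.2389, 0.3226]
tool_rot: [2.097, 0.249, -2.095]
ft_force: [0.2, -0.4, -1.4]
grip_width: 0.155
time: 8.6
position: [0.518, 0.239, 0.3178]
tool_rot: [2.095, 0.249, -2.096]
ft_force: [0.8, 0.4, -1.7]
grip_width: 0.157
t 8.60 pos [0.518  0.239  0.3178] F [ 0.8  0.4 -1.7] M [ 0.02  0.12 -0.02] g 13.6
yaw 13.57
tool mm [ 2.8 -0.1  0.3]
```

View pics/w7c.png

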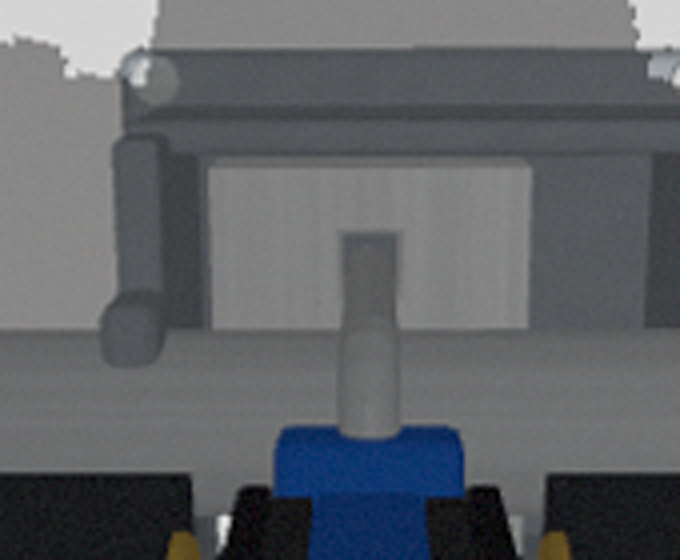

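```bash
python3 -m creep '[[1.5,0,0,0,0,0,8],[1.5,0,0,0,0,0,8],[0,0,0,0,0,0,8]]'; python3 -m creep '[[1.5,0,0,0,0,0,8],[1.5,0,0,0,0,0,8],[0,0,0,0,0,0,8]]'; python3 -c "
from h import *
mv([.518,.239,.315])"
```

```text
time: 8.95
position: [0.5181, 0.239, 0.3149]
tool_rot: [2.095, 0.249, -2.096]
ft_force: [0.7, 0.0, -1.7]
grip_width: 0.156
time: 9.25
position: [0.5181, 0.239, 0.312]
tool_rot: [2.095, 0.249, -2.096]
ft_force: [-0.3, -0.1, -1.7]
grip_width: 0.156
t 9.25 pos [0.5181 0.239  0.312 ] F [-0.3 -0.1 -1.7] M [0.02 0.1  0.  ] g 13.5
yaw 13.56
tool mm [-3.  -0.   0.1]
```

No contact force at 3 mm below the plate level, so the legs are entering. Continuing gently.

```bash
python3 -m creep '[[1.5,0,0,0,0,0,8],[1.5,0,0,0,0,0,8],[0,0,0,0,0,0,8]]'; python3 -m creep '[[2,0,0,0,0,0,8],[2,0,0,0,0,0,8],[0,0,0,0,0,0,8]]'; python3 -c "
from h import *
mv([.518,.239,.281])
w=cam('wrist');crop(w,230,150,400,290,4,'w8c')"
```

```text
time: 9.55
position: [0.5181, 0.239, 0.309]
tool_rot: [2.095, 0.249, -2.096]
ft_force: [0.7, -0.0, -2.2]
grip_width: 0.157
time: 9.85
position: [0.518, 0.239, 0.3048]
tool_rot: [2.095, 0.249, -2.096]
ft_force: [0.8, -0.7, -1.4]
grip_width: 0.16
t 9.85 pos [0.518  0.239  0.3048] F [ 0.8 -0.7 -1.4] M [ 0.01  0.08 -0.06] g 13.9
yaw 13.57
tool mm [23.8 -0.  -0. ]
```

View pics/w8c.png

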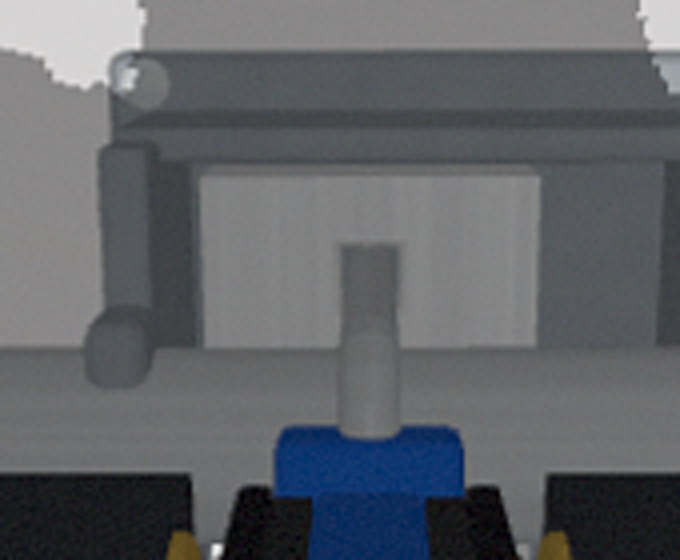

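The leg passes cleanly into the hole at crop (370,245), with no force. Pushing on to the shoes.

```bash
python3 -m creep '[[2,0,0,0,0,0,8],[2,0,0,0,0,0,8],[2,0,0,0,0,0,8],[0,0,0,0,0,0,8]]'; python3 -m creep '[[1,0,0,0,0,0,8],[1,0,0,0,0,0,8],[1,0,0,0,0,0,8],[0,0,0,0,0,0,8]]';python3 -m creep '[[1,0,0,0,0,0,8],[1,0,0,0,0,0,8],[1,0,0,0,0,0,8],[0,0,0,0,0,0,8]]'
```

```text
time: 10.3
position: [0.518, 0.2389, 0.2988]
tool_rot: [2.095, 0.249, -2.096]
ft_force: [-0.7, 0.6, -1.8]
grip_width: 0.159
time: 10.7
position: [0.5181, 0.239, 0.2961]
tool_rot: [2.096, 0.249, -2.096]
ft_force: [-0.8, -0.7, -1.7]
grip_width: 0.157
time: 11.1
position: [0.5181, 0.239, 0.2931]
tool_rot: [2.095, 0.249, -2.096]
ft_force: [-0.6, -0.1, -2.0]
grip_width: 0.157
```

```bash
python3 -m creep '[[1,0,0,0,0,0,8],[1,0,0,0,0,0,8],[1,0,0,0,0,0,8],[0,0,0,0,0,0,8]]'; python3 -m creep '[[1,0,0,0,0,0,8],[1,0,0,0,0,0,8],[1,0,0,0,0,0,8],[0,0,0,0,0,0,8]]'
```

```text
time: 11.5
position: [0.5178, 0.2391, 0.2904]
tool_rot: [2.095, 0.249, -2.096]
ft_force: [-2.6, 0.1, 1.6]
grip_width: 0.159
time: 11.9
position: [0.5181, 0.2391, 0.287]
tool_rot: [2.096, 0.25, -2.096]
ft_force: [-0.9, 0.2, 1.5]
grip_width: 0.156
```

```bash
python3 -m creep '[[1,0,0,0,0,0,8],[1,0,0,0,0,0,8],[1,0,0,0,0,0,8],[0,0,0,0,0,0,8]]'; python3 -m creep '[[0.7,0,0,0,0,0,8],[0.7,0,0,0,0,0,8],[0,0,0,0,0,0,8]]'
python3 - <<'E'
from h import *
mv([.518,.239,.281])
w=cam("wrist");crop(w,230,150,400,290,4,"w9c")
a=cam("scene");crop(a,200,240,340,390,4,"sc9");b=cam("side");crop(b,310,250,430,380,4,"si9")
E
```

```text
time: 12.3
position: [0.5181, 0.239, 0.2838]
tool_rot: [2.095, 0.249, -2.096]
ft_force: [-2.6, -0.1, 1.8]
grip_width: 0.156
time: 12.6
position: [0.5181, 0.239, 0.2827]
tool_rot: [2.096, 0.249, -2.096]
ft_force: [-1.5, -0.2, 2.3]
grip_width: 0.156
t 12.60 pos [0.5181 0.239  0.2827] F [-1.5 -0.2  2.3] M [-0.04  0.62  0.02] g 13.6
yaw 13.57
tool mm [1.7 0.  0.1]
```

View pics/w9c.png

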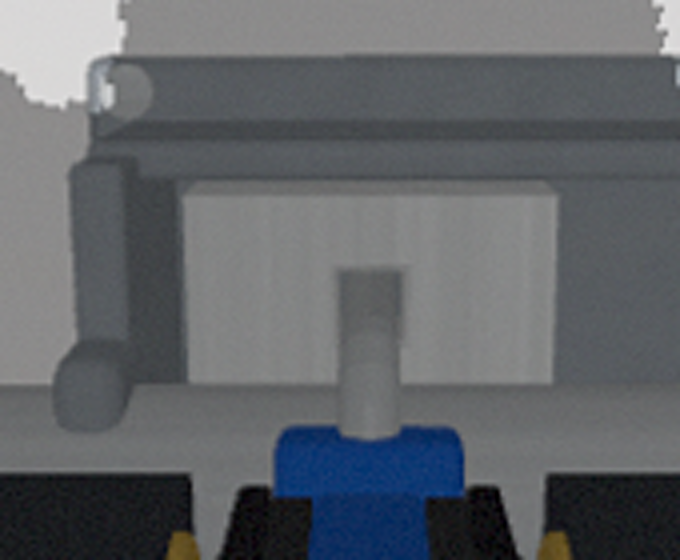

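View pics/sc9.png

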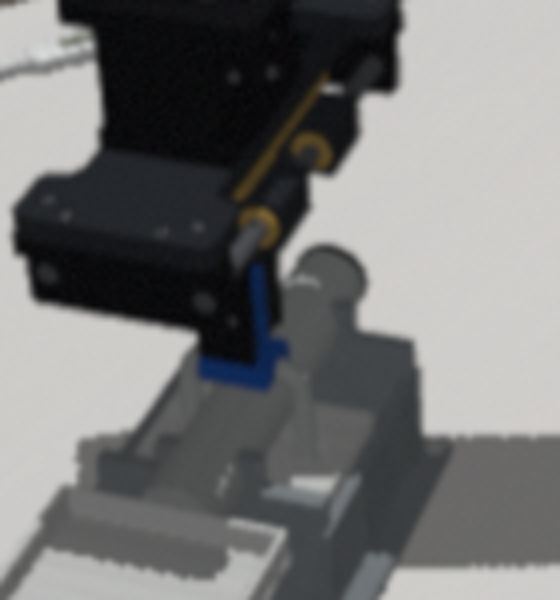

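```bash
python3 -m creep '[[1,0,0,0,0,0,8],[0,0,0,0,0,0,8]]'; python3 -m creep '[[1,0,0,0,0,0,8],[0,0,0,0,0,0,8]]'; python3 -m creep '[[0.5,0,0,0,0,0,8],[0,0,0,0,0,0,8]]'
```

```text
time: 12.95
position: [0.5181, 0.239, 0.2817]
tool_rot: [2.096, 0.249, -2.096]
ft_force: [-2.4, 0.5, 1.5]
grip_width: 0.159
time: 13.15
position: [0.5182, 0.239, 0.2807]
tool_rot: [2.096, 0.249, -2.096]
ft_force: [-1.0, -0.0, 2.1]
grip_width: 0.159
time: 13.35
position: [0.5182, 0.239, 0.2807]
tool_rot: [2.096, 0.249, -2.096]
ft_force: [-2.9, -0.2, 5.4]
grip_width: 0.159
```

```bash
python3 -m creep '[[0.7,0,0,0,0,0,8],[0,0,0,0,0,0,8]]'; python3 -m creep '[[0.7,0,0,0,0,0,8],[0,0,0,0,0,0,8]]'
```

```text
time: 13.55
position: [0.5182, 0.2391, 0.2807]
tool_rot: [2.096, 0.249, -2.095]
ft_force: [-2.5, -1.1, 8.3]
grip_width: 0.159
time: 13.75
position: [0.5182, 0.2391, 0.2806]
tool_rot: [2.096, 0.249, -2.095]
ft_force: [-4.8, -2.2, 12.7]
grip_width: 0.154
```

Hard stop at TCP z = 0.2807, against 0.281 expected for home. One last light push, then I'll relieve it and let go.

```bash
python3 -m creep '[[0.8,0,0,0,0,0,8],[0,0,0,0,0,0,8]]'; python3 -m creep '[[-1.6,0,0,0,0,0,8],[0,0,0,0,0,0,8]]';  python3 -m creep '[[0,0,0,0,0,0,40],[0,0,0,0,0,0,40],[0,0,0,0,0,0,40],[0,0,0,0,0,0,40]]'; python3 -c "
from h import *
st();w=cam('wrist');crop(w,230,150,400,290,4,'w10c')
"
```

```text
time: 13.95
position: [0.5182, 0.2391, 0.2806]
tool_rot: [2.096, 0.249, -2.095]
ft_force: [-6.4, -2.6, 15.5]
grip_width: 0.161
time: 14.15
position: [0.5181, 0.2391, 0.2807]
tool_rot: [2.096, 0.249, -2.095]
ft_force: [-4.5, -1.8, 8.7]
grip_width: 0.158
time: 14.55
position: [0.5182, 0.239, 0.2794]
tool_rot: [2.096, 0.249, -2.096]
ft_force: [0.2, 0.5, -0.2]
grip_width: 0.416
t 14.55 pos [0.5182 0.239  0.2794] F [ 0.2  0.5 -0.2] M [ 0.02  0.02 -0.04] g 36.2
```

View pics/w10c.png

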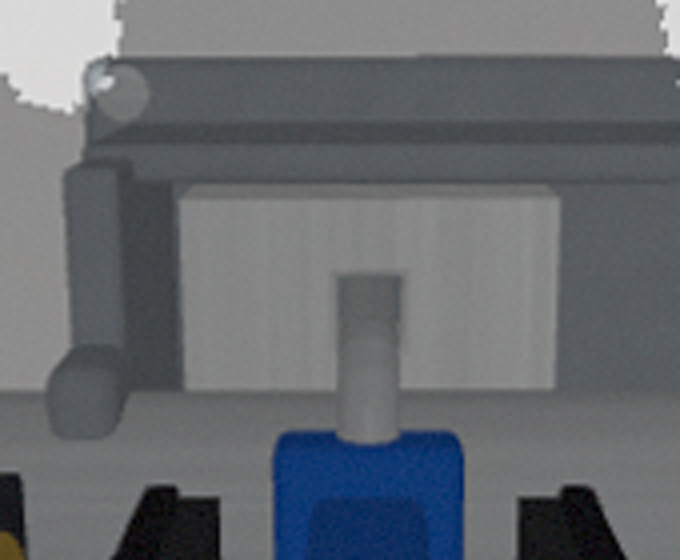

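Released with no residual force. Rising 90 mm straight up, then checking.

```bash
python3 -m creep '[[-6,0,0,0,0,0,40],[-20,0,0,0,0,0,40],[-20,0,0,0,0,0,40],[-30,0,0,0,0,0,40],[-30,0,0,0,0,0,40]]'; python3 -m creep '[[-20,20,0,0,0,0,40],[0,40,0,0,0,0,40],[0,40,20,0,0,0,40],[0,0,20,0,0,0,40],[0,0,0,0,0,0,40]]'; python3 - <<'E'
from h import *
s,Rm=st();w=cam("wrist","w11");a=cam("scene","sc11f");crop(a,190,260,330,400,4,"sc11");b=cam("side");crop(b,310,260,430,390,4,"si11")
E
```

```text
time: 15.1
position: [0.518, 0.2389, 0.387]
tool_rot: [2.095, 0.249, -2.096]
ft_force: [0.5, 0.1, -0.5]
grip_width: 0.46
time: 15.6
position: [0.5016, 0.1308, 0.4065]
tool_rot: [2.098, 0.246, -2.097]
ft_force: [-0.5, 1.2, -0.3]
grip_width: 0.459
t 15.60 pos [0.5016 0.1308 0.4065] F [-0.5  1.2 -0.3] M [0.08 0.07 0.01] g 39.9
```

View pics/w11.png

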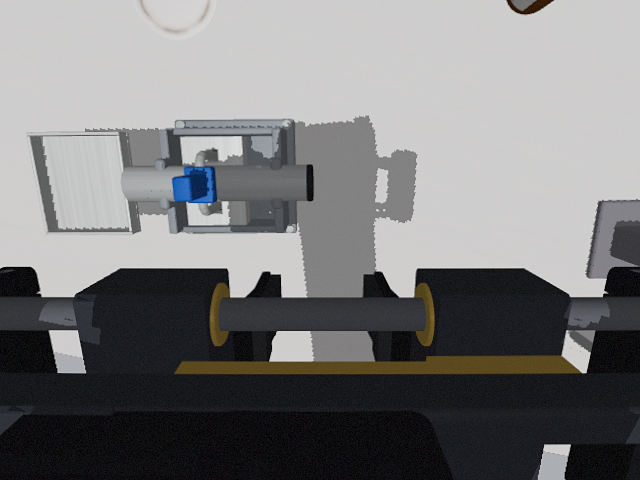

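View pics/sc11.png

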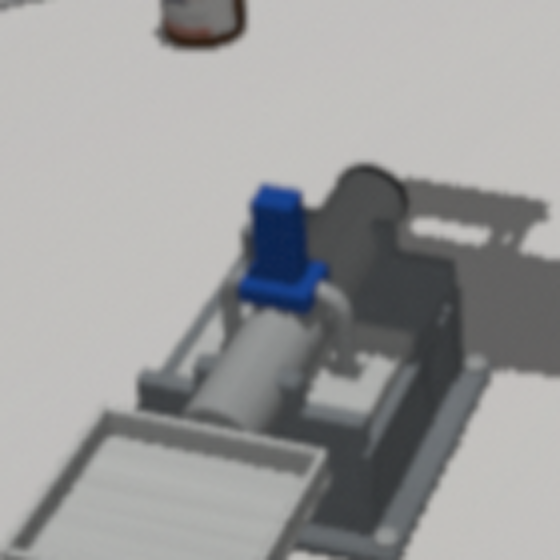

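View pics/si11.png

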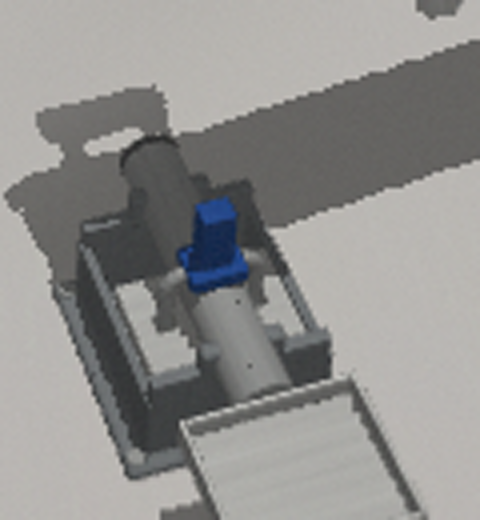

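View pics/sc11f.png

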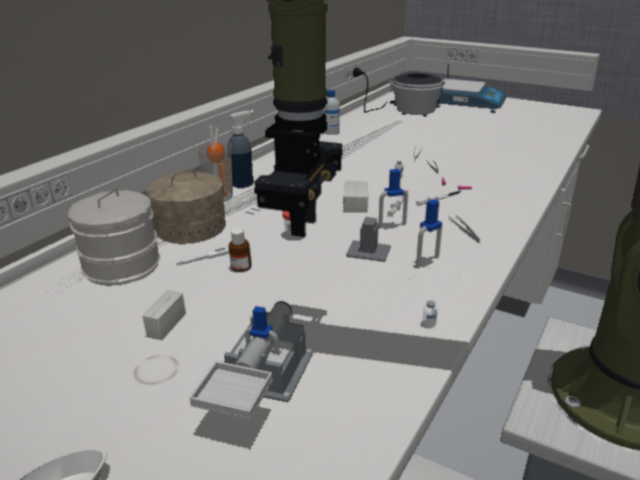

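The U-bolt sits upright astride the tube, with its foot on the tube: scene (260,320), side crop (213,255). The bystanders look unmoved. A quick height check by triangulation before handing in.

```bash
python3 - <<'E'
from h import *
a=cam("scene");b=cam("side");w=cam("wrist")
pa=(190+(278+.5)/4-.5,260+(195+.5)/4-.5);pb=(310+(216+.5)/4-.5,260+(208+.5)/4-.5)
crop(w,150,130,240,230,6,"w12")
print(tri([(a,pa),(b,pb)]))
E
```

```text
(array([0.51850556, 0.23698353, 0.12824486]), [np.float64(0.00023960277821895217), np.float64(0.00023960277821900307)])
```

View pics/w12.png

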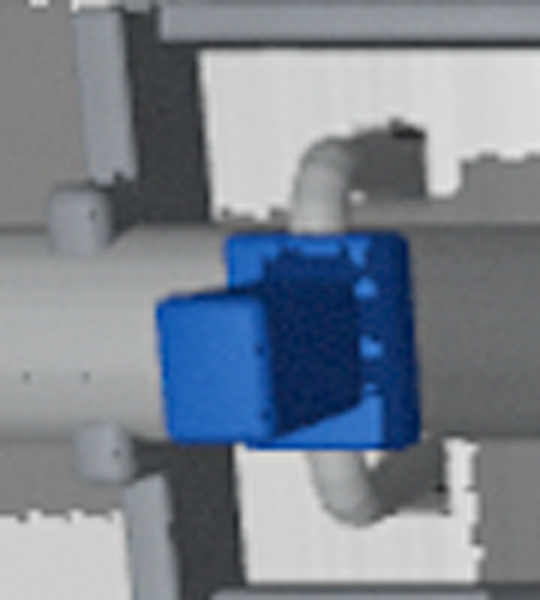

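```bash
python3 -c "
from bench import ctrl
print(ctrl.close_job())"
```

```text
the job is handed in; nothing more can be done
None
```

The U-bolt is clamped on the tube with its crown home, and the job is handed in at about 16 s on the robot's clock. I took the smallest U-bolt off its grey parking block and found the plate holes in the wrist picture. After a 1 mm correction, both legs went through without touching. I then pushed it past the shoes and let go.

**Seating:** it stopped hard at TCP z = 0.2807 m (0.281 expected for home), with no further movement under a push of about 15 N. That was the highest force read.

**Last checks:**
- The wrist, scene and side pictures show it upright astride the tube. There was no force left on the tool, and the arm is clear.
- The bystanders and the larger U-bolts look unmoved in the scene picture.

**What disagreed:**
- Triangulating the grip's top gave 0.128 m against 0.131 m expected. That is slightly more than the 2 mm calibration; I put it down to picking the pixels by eye.
- The shoes gripped later than described, about 25 mm below the plate's top instead of 18 mm. They also pushed back with only about 4 N, the low end of the range given.

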